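# Level the coffee machine riser

### The arm

A 6-joint arm with a two-finger parallel gripper is mounted at the origin on the work surface. World frame = base frame: x ahead of the robot, y to its left, z up, the work surface at z = 0. Lengths are in m, angles in rad, forces in N, time in s.
With the tool pointing down it reaches from about 0.425 to 1.125 m from the base axis. Payload 14.9 kg.
Tool frame: the origin (TCP) lies on the mounting face of the last link; the fingertips stand 191 mm ahead of it and the grasp point (between the pads) lies 172 mm ahead of it (robot.tips_ahead is the distance from the TCP to the fingertips, in m); z points along the fingers, y is the line along which they close (so a half turn about z gives the same grasp; the last joint's range is limited). The gripper opens to 91 mm and grips with 3 to 60 N. Pads are 32 mm wide; open, the fingers measure 118 mm over their backs; the gripper's body (76 mm by 178 mm) begins 60 mm behind the grasp point.
Start: joints at [1.182, 0.379, 1.734, -0, 1.028, -0.033], TCP at [0.244, 0.656, 0.405] pointing down, gripper open.
Joint ranges: [-2.77, 2.77], [-0.74, 2.19], [0, 2.66], [-1.06, 4.2], [0.31, 2.87], [-3.08, 3.08]. Speed limits (rad/s): [1.89, 1.89, 2.39, 3.14, 3.14, 3.14].

### API

Orientations are given as a unit quaternion [w, x, y, z].
In Python, from cell import status, imaging, ticket, robot gives the robot as it stands.
- The arm moves only by the tool move_arm, never from a script. Its argument "commands" is a list of rows, each an object of numbers: "claw": the finger opening in mm, from 0 to 91.2; "tx", "ty", "tz": the shift along the world's x, y, z in mm; "spin": the turn about the world's z in rad. In form: [{"claw": .., "tx": .., "ty": .., "tz": .., "spin": ..}, ...]. A call has 1 to 5 rows; each row shifts and turns the commanded pose from where the row before left it; what a row does not reach is not made up. A row lasts 1/12 s, in which the tool goes at most 41.7 mm and 7.16 degrees, less where a joint would pass 70% of its speed; a pose out of reach is approached as far as the arm can. A call with a gripper value outside its range is refused whole. The fingers move at their own pace and stop on an object; "newtons" is the grip in N (left out, the last holds). Time passes only in rows, so rows that do not move let the fingers close. It gives the time, the measured TCP pose, the force, the opening and the grip force at its end, in the units of the state.
- status.observe(): the state, without advancing time (a new reading comes with each control period).
- imaging.capture(name): name is "side" or "top"; returns a dict with "frame" (480x640x3 uint8, red, green, blue), "z_map" (480x640 float32, m along the optical axis (not along the pixel's ray), 0 where there is no reading), "vfov" (degrees; the focal length in pixels is half the picture's height over the tangent of half this angle, whatever the lens; pixels are square), "cx", "cy" (the principal point, pixels), "D" ([k1, k2, p1, p2, k3] as OpenCV has them; the pictures are not rectified), "R" (3x3) and "t" (3): a world point X has camera coordinates R X + t. Camera axes: x right, y down, z forward; pixel columns grow to the right and rows downward; lengths in m; the calibration is good to about 2 mm. A picture is of the moment at which its call begins.
- ticket.close_job(): hands the job in; it is judged then, once.
The state is a dict: "clock": time; "joints": joint angles; "dq": joint speeds; "effort": joint torques, N m; "position": TCP position; "orientation": TCP orientation; "ft_force": force on the tool from outside, world axes, zero at the start; "torque": the same for the moment, N m; "gripper_width": opening from 0.0 (shut) to 1.0 (fully open); "grip_force": force on a finger pad.
Only numpy, scipy, OpenCV 4.12 (cv2) and the standard library are available. Lean on these libraries where they do the work, as an engineer would, in place of code of your own. Each camera call takes 0.05 s, during which the arm holds its last target. There are 200 camera calls.

### The job

Before the coffee machine goes back, level its white riser: take the blue spirit level off its cork rest and plug it fully home, flat on the deck, into the rectangular socket in the deck. Then pinch the red grip of the levelling foot, press the springy deck all the way down with it as the machine's weight would, and turn the foot clockwise until the bubble sits centred between the two black lines while pressed. Finish still gripping the foot and holding the deck fully pressed down with the bubble centred, level left standing in its socket, and leave cup, jug and tray where they are.

Things in the scene. Friction and masses are not known exactly. Their poses are not given: they have to be found in the camera images.
- level: Blue spirit level: bar 28 (x) by 150 (y) by 30 mm (z). Origin: centre of the bar's flat underside, z up. Below it a black plug 16 (x) by 26 (y) mm, 14 mm long, its last 3 mm narrower. On top a green 92 mm vial strip along y with white bubble and two black lines. Starts on the cork rest. Grip it across its 28 mm at mid length; it may be plugged in either way round (half a turn about z).
- rest: Cork rest, fixed, 60 (x) by 150 (y) by 20 mm; origin at the centre of its underside. The level lies along its y, underside 20 mm above the counter, its plug hanging in the rest's 50 mm wide middle gap.
- bubble (a joint): Bubble position along the level's own +y, m, 0 = centred. The bubble is 20 mm long, the lines' inner edges lie 15 mm either side of centre: it is between them within 0.005. It moves to the higher end, 1.4 mm per milliradian of tilt, at most 35 mm, and settles in about 1.5 s.
- socket (a point): Centre of the mouth of the rectangular socket in the white deck's top face (about 65 mm above the counter), moving with the deck; z out of the deck, y along it to the foot, which is 170 mm away along +y. Hole 19 (x) by 29 (y) mm, through the 18 mm deck. Deck 140 (x) by 320 mm (y), hinged at its -y end.
- foot: Levelling foot on the deck: steel disc of radius 28 mm, 8 mm thick, with a red bar grip 50 (its x) by 14 (its y) mm, from 8 to 34 mm above the origin. Origin: on the turning axis at the deck's top face, z up. Turns with 0.15 to 0.35 N m and stays put; clockwise from above raises this deck end 3.2 mm per rad (follow it up). It needs 0.6 to 1.5 rad clockwise.
- seat (a joint): How far the springy deck is pressed down at the foot, m: 0 sprung up, 0.0054 at its stop (fully pressed counts above 0.0046). Sinking starts at about 2 N on the foot, 9 N reach the stop; it springs up when let go. Pressing lowers the foot's end, so it tilts the deck and moves the bubble too.
- cup: Glass espresso cup, radius 31, 62 mm high, on a round cork coaster; origin at the centre of its underside. Leave alone.
- jug: Empty steel frothing jug, 84 mm wide, 95 mm high, handle to its +y; origin at the centre of its underside. Leave alone.
- tray: Black plastic drip tray, 120 by 150 by 22 mm; origin at the centre of its underside. Leave alone.
There are look-alikes about, which are no part of the job. There is more than one size of the level; the job needs the middle-sized.

How it is judged:
By the outcome, as a careful person would: the job done as asked, in the order asked, and still so for the second after the job is handed in, while the arm keeps its last pose, push and grip.
It also fails if it takes over 67 s, if anything falls off the work surface, if the arm or the gripper's body presses on something with over 40 N, if the wrist force passes 120 N, or if a joint passes its speed limit or range.

## Working session

There is one attempt and no reset: what is moved stays moved. The work goes in short steps, Python scripts to look and compute and a tool call to move; the robot and the scene stay as the last step left them, time stands still between calls to the robot, and variables do not carry over. Pictures are saved under pics/ and viewed, at most 10 in all, crops included, and the job is handed in when it is done.

Besides the shell and the picture viewer there is one more tool, called after "Request:" as name(argument=value, ...) on one line, values as JSON. move_arm: Moves the arm, as the interface text tells. Its arguments: {"type":"object","properties":{"commands":{"type":"array"},"newtons":{"type":"number"}},"required":["commands"]}

```bash
mkdir -p pics; cat > h.py <<'E'
import numpy as np, cv2
from cell import status, imaging, ticket, robot
def cap(n):
    c=imaging.capture(n); f=240/np.tan(np.radians(c["vfov"])/2)
    c["K"]=np.array([[f,0,c["cx"]],[0,f,c["cy"]],[0,0,1]]); c["D"]=np.array(c["D"],float)
    c["R"]=np.array(c["R"]); c["t"]=np.array(c["t"]); return c
def cloud(c):
    v,u=np.mgrid[0:480,0:640]
    p=cv2.undistortPoints(np.stack([u,v],-1).reshape(-1,1,2).astype(float),c["K"],c["D"]).reshape(480,640,2)
    z=c["z_map"][...,None]; P=np.concatenate([p*z,z],-1)
    W=(P-c["t"])@c["R"]; W[c["z_map"]==0]=np.nan; return W
def save(n,im): cv2.imwrite("pics/"+n,im[...,::-1])
E
python3 - <<'E'
from h import *
print(status.observe())
for n in("top","side"):
    c=cap(n); save(n+"0.png",c["frame"]); W=cloud(c); np.save(n+".npy",W); np.save(n+"f.npy",c["frame"])
    print(n,-c["R"].T@c["t"],c["K"][0,0],c["D"],c["R"].tolist())
E
```

```text
{'clock': 0.0, 'joints': array([ 1.18170386e+00,  3.79396894e-01,  1.73482345e+00, -5.07965583e-06,
        1.02849009e+00, -3.33317035e-02]), 'dq': array([ 5.40053811e-05,  9.93326073e-04, -7.12962061e-04, -9.01455577e-04,
       -1.37566150e-03, -7.38749628e-04]), 'effort': array([ 2.57948966e-03, -7.63730192e+01, -4.34375131e+01,  6.51425449e-02,
        4.22814803e-02, -6.37472453e-05]), 'position': array([0.24376031, 0.65596555, 0.40407516]), 'orientation': array([-1.15042389e-04,  1.76942483e-01,  9.84221035e-01, -5.46926626e-04]), 'ft_force': array([-0.06578283,  0.93924229, -0.51720573]), 'torque': array([-0.07267915, -0.04428313, -0.02015553]), 'grip_force': 0.0, 'gripper_width': 0.9995096023730774}
top [ 0.40112362 -0.08524758  1.52199627] 535.883882939887 [-0.03313881  0.          0.          0.          0.        ] [[-0.01508662046471859, -0.9998804672956848, -0.0033830464845627235], [-0.9955015035002475, 0.015336888550930128, -0.09349618376342063], [0.09353689331862858, 0.0019572864224551073, -0.9956138903300618]]
side [-0.27540174 -0.97946214  0.88828898] 576.2510190543077 [-0.12699072  0.          0.          0.          0.        ] [[0.7470665544038223, -0.6646985062399745, 0.008213348497870733], [-0.3652211950016465, -0.4207396848271977, -0.8304165197857517], [0.5554323019169574, 0.6173767192029977, -0.5570825294095776]]
```

View pics/top0.png

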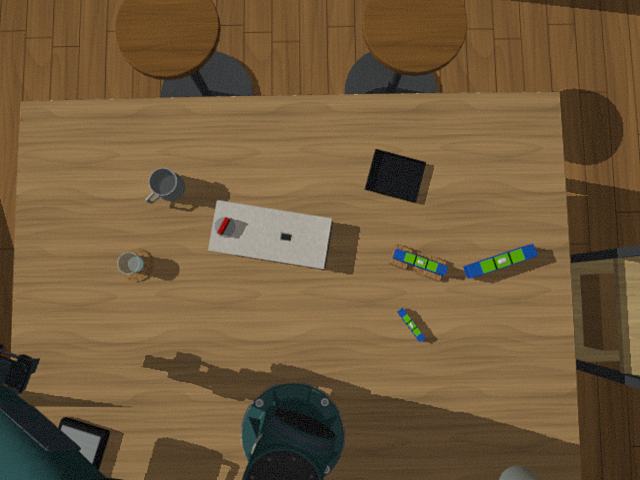

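View pics/side0.png

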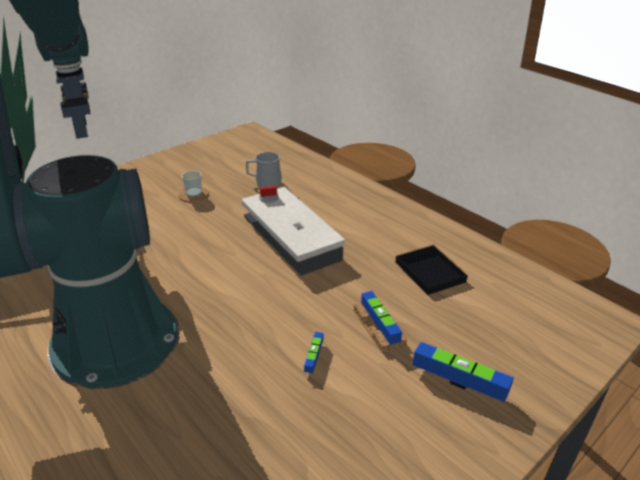

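Candidates for the level in the top view: (420,262) on a cork rest, larger (502,261), smaller (411,325). I choose (420,262), which is middle-sized and on cork. I'll check it in a close crop and measure.

```bash
cat >> h.py <<'E'
def mask(f,kind):
    h=cv2.cvtColor(f,cv2.COLOR_RGB2HSV).astype(int); H,S,V=h[...,0],h[...,1],h[...,2]
    return {"blue":(H>105)&(H<130)&(S>150)&(V>60),"red":((H<8)|(H>172))&(S>150)&(V>60),
      "green":(H>35)&(H<75)&(S>120)&(V>80),"white":(S<40)&(V>130)}[kind]
def plane(c,uv,z):  # pixels -> world points at height z
    p=cv2.undistortPoints(np.array(uv,float).reshape(-1,1,2),c["K"],c["D"]).reshape(-1,2)
    d=np.c_[p,np.ones(len(p))]@c["R"]; o=-c["R"].T@c["t"]
    return o+d*((z-o[2])/d[:,2])[:,None]
E
python3 - <<'E'
from h import *
c=cap("top"); f=c["frame"]; W=cloud(c)
def box(m,z,name):
    v,u=np.nonzero(m); P=plane(c,np.c_[u,v],z)[:,:2].astype(np.float32)
    r=cv2.minAreaRect(P*1000); q=cv2.boxPoints(r); e=q[1]-q[0],q[2]-q[1]; l=max(e,key=np.linalg.norm)
    zz=np.nanmedian(W[m][:,2])
    print(name,len(u),"c",np.round(r[0],1),"size",np.round(r[1],1),"yaw long",np.arctan2(l[1],l[0]),"z",zz)
def roi(m,u0,u1,v0,v1):
    o=np.zeros_like(m);o[v0:v1,u0:u1]=m[v0:v1,u0:u1];return o
lv=mask(f,"blue")|mask(f,"green")
box(roi(lv,380,455,235,290),.05,"level")
box(roi(lv,456,545,235,290),.05,"big"); box(roi(lv,390,440,300,350),.03,"small")
d=roi(mask(f,"white"),200,340,190,280); d=cv2.morphologyEx(d.astype(np.uint8),cv2.MORPH_OPEN,np.ones((5,5)))>0
box(d,.065,"deck")
g=cv2.cvtColor(f,cv2.COLOR_RGB2GRAY); box(roi(g<90,275,300,228,248),.065,"socket")
box(roi(mask(f,"red"),210,240,210,245),.099,"grip")
print(np.round(W[d][::400],3)[:25].tolist())
a=cv2.resize(f[225:345,380:550],None,fx=4,fy=4)[:, :]; b=cv2.resize(f[195:275,200:340],(680,389))
save("crop1.png",cv2.resize(np.vstack([a,b]),(480,614))[:600])
E
```

```text
level 463 c [ 469.8 -359.7] size [150.  29.] yaw long 1.2218138 z 0.05019072926093632
big 793 c [ 468.9 -581.8] size [ 35.8 206.2] yaw long -1.2656522 z 0.05845076828961518
small 205 c [ 298.4 -334. ] size [102.1  19.4] yaw long 0.6240372 z 0.030415544552532453
deck 5348 c [551.5  52.4] size [320.3 140.3] yaw long 1.3918676 z 0.06381150382392613
socket 62 c [543.7   7.9] size [27.4 16.7] yaw long 1.3638303 z 0.01135537716954247
grip 95 c [572.5 172.5] size [15.3 45.4] yaw long -0.50798345 z 0.09824627377255757
[[0.645, 0.196, 0.065], [0.616, 0.089, 0.065], [0.602, 0.141, 0.067], [0.592, -0.114, 0.055], [0.578, -0.021, 0.061], [0.567, 0.197, 0.074], [0.554, 0.04, 0.064], [0.541, -0.083, 0.064], [0.532, 0.042, 0.067], [0.522, -0.078, 0.061], [0.514, 0.119, 0.066], [0.504, -0.023, 0.068], [0.492, -0.075, 0.068], [0.474, -0.006, 0.059]]
```

View pics/crop1.png

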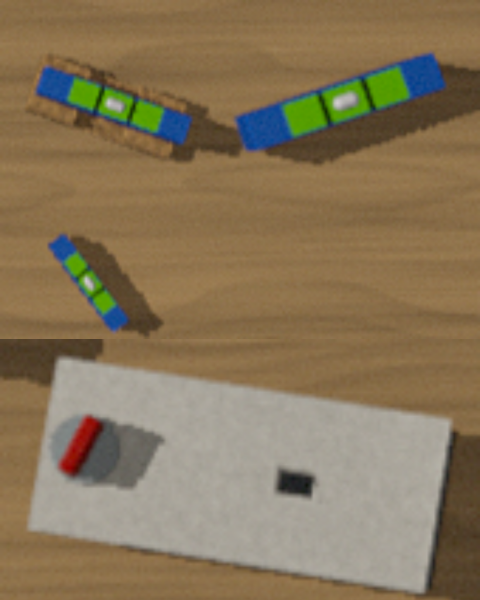

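The crop confirms the choice: the level on cork is (420,262) at 150 x 29 mm. The others measure 206 mm and 102 mm. The socket is at about (286,237) and the red grip at about (224,226). Moving to above the level.

Request:
move_arm(commands=[{"claw": 91,"tx": 15,"ty": -28,"tz": 0,"spin": -0.054},{"claw": 91,"tx": 15,"ty": -28,"tz": 0,"spin": -0.054},{"claw": 91,"tx": 15,"ty": -28,"tz": 0,"spin": -0.054},{"claw": 91,"tx": 15,"ty": -28,"tz": 0,"spin": -0.054},{"claw": 91,"tx": 15,"ty": -28,"tz": 0,"spin": -0.054}])

```text
clock: 0.57
position: [0.3192, 0.5147, 0.4045]
orientation: [-0.0, 0.309, 0.951, -0.0]
ft_force: [0.1, -0.1, 0.3]
gripper_width: 0.998
grip_force: 0.0
```

Request:
move_arm(commands=[{"claw": 91,"tx": 15,"ty": -28,"tz": 0,"spin": -0.054},{"claw": 91,"tx": 15,"ty": -28,"tz": 0,"spin": -0.054},{"claw": 91,"tx": 15,"ty": -28,"tz": 0,"spin": -0.054},{"claw": 91,"tx": 15,"ty": -28,"tz": 0,"spin": -0.054},{"claw": 91,"tx": 15,"ty": -28,"tz": 0,"spin": -0.054}])

```text
clock: 0.98
position: [0.3942, 0.3747, 0.4047]
orientation: [-0.0, 0.434, 0.901, -0.0]
ft_force: [0.7, 1.1, -0.2]
gripper_width: 0.996
grip_force: 0.0
```

Request:
move_arm(commands=[{"claw": 91,"tx": 15,"ty": -28,"tz": 0,"spin": -0.054},{"claw": 91,"tx": 15,"ty": -28,"tz": 0,"spin": -0.054},{"claw": 91,"tx": 15,"ty": -28,"tz": 0,"spin": -0.054},{"claw": 91,"tx": 15,"ty": -28,"tz": 0,"spin": -0.054},{"claw": 91,"tx": 15,"ty": -28,"tz": 0,"spin": -0.054}])

```text
clock: 1.4
position: [0.4692, 0.2347, 0.4047]
orientation: [-0.0, 0.552, 0.834, -0.0]
ft_force: [-0.2, -0.2, 0.4]
gripper_width: 0.996
grip_force: 0.0
```

Request:
move_arm(commands=[{"claw": 91,"tx": 15,"ty": -28,"tz": 0,"spin": -0.054},{"claw": 91,"tx": 15,"ty": -28,"tz": 0,"spin": -0.054},{"claw": 91,"tx": 15,"ty": -28,"tz": 0,"spin": -0.054},{"claw": 91,"tx": 15,"ty": -28,"tz": 0,"spin": -0.054},{"claw": 91,"tx": 15,"ty": -28,"tz": 0,"spin": -0.054}])

```text
clock: 1.82
position: [0.5443, 0.0946, 0.4047]
orientation: [-0.0, 0.659, 0.752, -0.0]
ft_force: [-0.1, 1.0, -0.4]
gripper_width: 0.997
grip_force: 0.0
```

Request:
move_arm(commands=[{"claw": 91,"tx": -5,"ty": -30,"tz": -8,"spin": -0.032},{"claw": 91,"tx": -5,"ty": -30,"tz": -8,"spin": -0.032},{"claw": 91,"tx": -5,"ty": -30,"tz": -8,"spin": -0.032},{"claw": 91,"tx": -5,"ty": -30,"tz": -8,"spin": -0.032},{"claw": 91,"tx": -5,"ty": -30,"tz": -8,"spin": -0.032}])

```text
clock: 2.23
position: [0.5183, -0.0552, 0.3643]
orientation: [-0.0, 0.716, 0.698, -0.0]
ft_force: [-0.1, 0.7, -1.1]
gripper_width: 0.995
grip_force: 0.0
```

Request:
move_arm(commands=[{"claw": 91,"tx": -5,"ty": -30,"tz": -8,"spin": -0.032},{"claw": 91,"tx": -5,"ty": -30,"tz": -8,"spin": -0.032},{"claw": 91,"tx": -5,"ty": -30,"tz": -8,"spin": -0.032},{"claw": 91,"tx": -5,"ty": -30,"tz": -8,"spin": -0.032},{"claw": 91,"tx": -5,"ty": -30,"tz": -8,"spin": -0.032}])

```text
clock: 2.65
position: [0.4933, -0.2053, 0.3243]
orientation: [0.0, 0.77, 0.638, 0.0]
ft_force: [0.7, 0.6, 0.2]
gripper_width: 0.995
grip_force: 0.0
```

Request:
move_arm(commands=[{"claw": 91,"tx": -5,"ty": -30,"tz": -8,"spin": -0.032},{"claw": 91,"tx": -5,"ty": -30,"tz": -8,"spin": -0.032},{"claw": 91,"tx": -5,"ty": -30,"tz": -8,"spin": -0.032},{"claw": 91,"tx": -5,"ty": -30,"tz": -8,"spin": -0.032},{"claw": 91,"tx": -5,"ty": -30,"tz": -8,"spin": -0.032}])

```text
clock: 3.07
position: [0.4683, -0.3553, 0.2842]
orientation: [-0.0, 0.818, 0.575, -0.0]
ft_force: [0.8, -0.2, 0.4]
gripper_width: 0.998
grip_force: 0.0
```

Request:
move_arm(commands=[{"claw": 60,"tx": 1.5,"ty": -4.4,"tz": -17,"spin": -0.003},{"claw": 60,"tx": 0,"ty": 0,"tz": -18,"spin": 0},{"claw": 60,"tx": 0,"ty": 0,"tz": -18,"spin": 0},{"claw": 60,"tx": 0,"ty": 0,"tz": -16,"spin": 0},{"claw": 20,"tx": 0,"ty": 0,"tz": 0,"spin": 0}], newtons=25)

```text
clock: 3.48
position: [0.4694, -0.3576, 0.2129]
orientation: [-0.002, 0.819, 0.574, -0.001]
ft_force: [-1.2, 1.5, -1.1]
gripper_width: 0.665
grip_force: 0.0
```

Request:
move_arm(commands=[{"claw": 20,"tx": 0,"ty": 0,"tz": 0,"spin": 0},{"claw": 20,"tx": 0,"ty": 0,"tz": 0,"spin": 0},{"claw": 20,"tx": 0,"ty": 0,"tz": 0,"spin": 0},{"claw": 20,"tx": 0,"ty": 0,"tz": 0,"spin": 0},{"claw": 20,"tx": 0,"ty": 0,"tz": 0,"spin": 0}])

```text
clock: 3.9
position: [0.4706, -0.3584, 0.2166]
orientation: [0.001, 0.819, 0.574, 0.0]
ft_force: [0.6, 1.4, 9.6]
gripper_width: 0.308
grip_force: 25.0
```

Request:
move_arm(commands=[{"claw": 20,"tx": 0,"ty": 0,"tz": 10,"spin": 0},{"claw": 20,"tx": 0,"ty": 0,"tz": 25,"spin": 0},{"claw": 20,"tx": 0,"ty": 0,"tz": 30,"spin": 0},{"claw": 20,"tx": 0,"ty": 10,"tz": 30,"spin": 0},{"claw": 20,"tx": 5,"ty": 20,"tz": 15,"spin": 0.02}])

```text
clock: 4.32
position: [0.4755, -0.3294, 0.3298]
orientation: [0.002, 0.814, 0.581, 0.0]
ft_force: [-0.1, -1.0, -1.7]
gripper_width: 0.305
grip_force: 25.0
```

Request:
move_arm(commands=[{"claw": 20,"tx": 7,"ty": 32,"tz": 0,"spin": 0.015},{"claw": 20,"tx": 7,"ty": 33,"tz": 0,"spin": 0.015},{"claw": 20,"tx": 7,"ty": 33,"tz": 0,"spin": 0.015},{"claw": 20,"tx": 7,"ty": 33,"tz": 0,"spin": 0.015},{"claw": 20,"tx": 7,"ty": 33,"tz": 0,"spin": 0.015}])

```text
clock: 4.73
position: [0.5102, -0.1626, 0.3266]
orientation: [0.0, 0.79, 0.612, 0.0]
ft_force: [0.6, 1.0, -1.1]
gripper_width: 0.308
grip_force: 25.0
```

Request:
move_arm(commands=[{"claw": 20,"tx": 7,"ty": 33,"tz": 0,"spin": 0.015},{"claw": 20,"tx": 7,"ty": 33,"tz": 0,"spin": 0.015},{"claw": 20,"tx": 7,"ty": 33,"tz": 0,"spin": 0.015},{"claw": 20,"tx": 7,"ty": 33,"tz": 0,"spin": 0.015},{"claw": 20,"tx": 5.9,"ty": 28,"tz": 0,"spin": 0.015}])

```text
clock: 5.15
position: [0.5442, -0.0022, 0.3266]
orientation: [0.0, 0.767, 0.642, 0.0]
ft_force: [-0.6, 0.6, -2.0]
gripper_width: 0.308
grip_force: 25.0
```

Request:
move_arm(commands=[{"claw": 20,"tx": 0,"ty": 10,"tz": -10,"spin": 0},{"claw": 20,"tx": 0,"ty": 3.6,"tz": -5,"spin": 0},{"claw": 20,"tx": 0,"ty": 0,"tz": 0,"spin": 0},{"claw": 20,"tx": 0,"ty": 0,"tz": 0,"spin": 0}])

```text
clock: 5.48
position: [0.5439, 0.0087, 0.3105]
orientation: [-0.0, 0.767, 0.641, -0.0]
ft_force: [0.9, -0.1, -2.2]
gripper_width: 0.302
grip_force: 25.0
```

```bash
python3 - <<'E'
from h import *
s=status.observe(); print(s["position"],s["orientation"],s["ft_force"])
c=cap("side"); W=cloud(c); t=cap("top"); 
f=c["frame"]; m=mask(f,"blue")|mask(f,"green"); m[:, 340:]=0
v,u=np.nonzero(m); print(u.min(),u.max(),v.min(),v.max())
a=cv2.resize(f[150:310,180:380],(800,640))[:,:]; save("ins1.png",a[20:620])
E
```

```text
[0.54387492 0.00866979 0.31049778] [-2.98207301e-04  7.67278597e-01  6.41313702e-01 -4.49402177e-04] [ 0.86287804 -0.13109192 -2.23433422]
282 322 188 372
```

View pics/ins1.png

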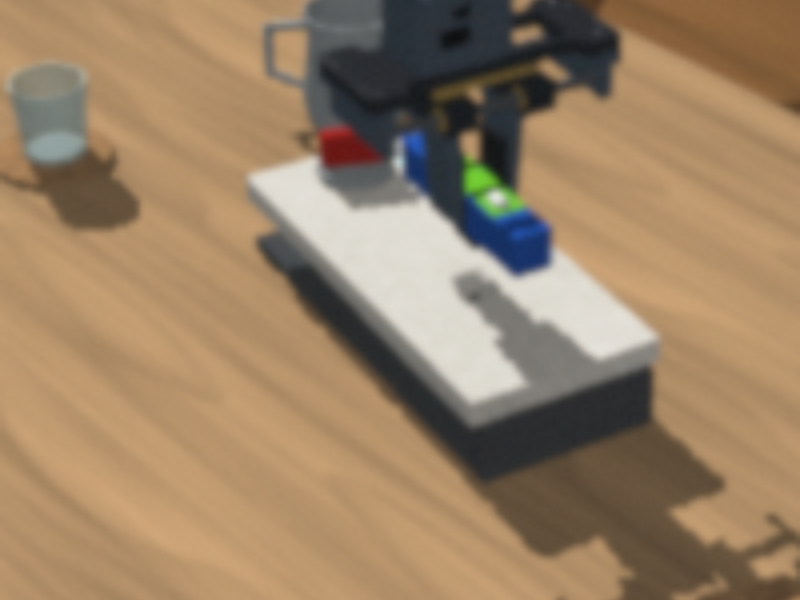

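The side view shows the level held over the deck, with the socket visible at about crop (470,287), which is image (297,227). I'll compare the held level with the socket.

```bash
python3 - <<'E'
from h import *
c=cap("top"); f=c["frame"]; W=cloud(c); m=mask(f,"blue")|mask(f,"green")
m&=(abs(W[...,0]-.544)<.12)&(abs(W[...,1]-.01)<.12)
print("z top",np.nanpercentile(W[m][:,2],[10,50,90]))
v,u=np.nonzero(m&(W[...,2]>.12)); P=plane(c,np.c_[u,v],.144)[:,:2]*1000
r=cv2.minAreaRect(P.astype(np.float32)); q=cv2.boxPoints(r); print(len(u),r,q.tolist())
s=cap("side"); g=cv2.cvtColor(s["frame"],cv2.COLOR_RGB2GRAY)
v,u=np.nonzero(g[218:235,285:310]<100); u+=285; v+=218
P=plane(s,np.c_[u,v],.065)[:,:2]*1000; print(len(u),u.mean(),v.mean(),cv2.minAreaRect(P.astype(np.float32)))
print(g[218:236,286:308])
Ws=cloud(s); m=mask(s["frame"],"blue")|mask(s["frame"],"green"); m&=(abs(Ws[...,0]-.544)<.12)&(abs(Ws[...,1]-.01)<.12)&(Ws[...,2]>.141)&(Ws[...,2]<.15)
v,u=np.nonzero(m);P=plane(s,np.c_[u,v],.144)[:,:2]*1000; print(len(u),cv2.minAreaRect(P.astype(np.float32)),cv2.boxPoints(cv2.minAreaRect(P.astype(np.float32))).tolist())
a=f[190:280,200:340]; save("top1.png",cv2.resize(a,(770,495)))
E
```

```text
z top [0.14058032 0.14435198 0.14812103]
78 ((530.111328125, -56.32466125488281), (23.23455238342285, 23.346593856811523), 89.11543273925781) [[518.2600708007812, -67.76033782958984], [541.6039428710938, -68.12076568603516], [541.9625854492188, -44.88898468017578], [518.6187133789062, -44.52855682373047]]
24 305.7916666666667 221.0 ((560.760986328125, 4.520662307739258), (60.455543518066406, 18.853073120117188), 31.831119537353516)
[[221 220 219 218 218 218 219 219 219 219 219 219 217 213 209 194 156 107
   68  49  45  46]
 [221 220 219 219 218 218 217 217 217 218 219 220 221 221 219 213 193 156
  109  69  50  46]
 [221 221 220 219 219 216 215 215 215 217 217 218 219 219 219 218 215 194
  157 111  73  51]
 [220 221 219 217 218 217 216 215 214 213 213 213 208 207 211 216 218 214
  196 163 120  78]
 [220 220 219 216 216 216 215 213 209 204 197 190 185 187 199 211 217 219
  214 198 168 123]
 [220 219 218 217 218 217 213 201 188 178 165 157 156 164 183 200 209 215
  219 216 199 169]
 [220 219 219 218 218 216 203 180 158 144 137 133 132 143 159 181 188 199
  214 219 217 203]
 [221 220 219
[... 579 characters left out ...]
218 215 200 180 157 133 120 119 120 121
  120 120 118 123]
 [217 218 218 218 217 218 219 218 217 216 215 209 192 163 134 123 121 121
  119 118 120 120]
 [219 219 218 218 217 218 218 217 218 217 219 218 213 193 163 134 122 121
  119 120 121 120]
 [218 219 219 219 218 218 216 217 217 218 219 219 219 212 194 165 136 125
  121 119 120 120]
 [218 219 219 219 219 216 217 217 217 217 218 219 220 218 213 193 163 135
  123 121 120 121]]
161 ((540.7477416992188, 3.5925140380859375), (150.57199096679688, 32.093692779541016), 76.9825210571289) [[508.1552429199219, -66.14421081542969], [539.4241333007812, -73.37326049804688], [573.3402099609375, 73.32923889160156], [542.0713500976562, 80.55828857421875]]
```

View pics/top1.png

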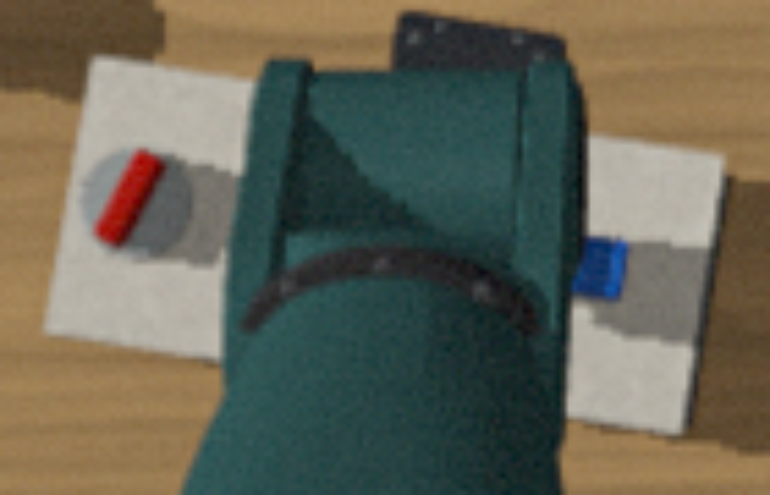

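The top view shows the held level's near end (600,268 in the crop, about (530,-68) mm). That matches a centre over the socket, so I'm lowering.

Request:
move_arm(commands=[{"claw": 20,"tx": 0,"ty": -0.5,"tz": -12,"spin": 0},{"claw": 20,"tx": 0,"ty": 0,"tz": -12,"spin": 0},{"claw": 20,"tx": 0,"ty": 0,"tz": -6,"spin": 0},{"claw": 20,"tx": 0,"ty": 0,"tz": -2,"spin": 0},{"claw": 20,"tx": 0,"ty": 0,"tz": -2,"spin": 0}])

```text
clock: 6.1
position: [0.5441, 0.0088, 0.2758]
orientation: [-0.0, 0.767, 0.641, -0.001]
ft_force: [-0.8, 0.3, -2.7]
gripper_width: 0.308
grip_force: 25.0
```

Request:
move_arm(commands=[{"claw": 20,"tx": 0,"ty": 0,"tz": -1,"spin": 0},{"claw": 20,"tx": 0,"ty": 0,"tz": -1,"spin": 0},{"claw": 20,"tx": 0,"ty": 0,"tz": -1,"spin": 0},{"claw": 20,"tx": 0,"ty": 0,"tz": -1,"spin": 0}])

```text
clock: 6.43
position: [0.5444, 0.0089, 0.2729]
orientation: [0.0, 0.767, 0.641, 0.0]
ft_force: [-0.6, -0.4, -1.2]
gripper_width: 0.305
grip_force: 25.0
```

Request:
move_arm(commands=[{"claw": 20,"tx": -0.5,"ty": -0.6,"tz": -1,"spin": 0},{"claw": 20,"tx": 0,"ty": 0,"tz": -1,"spin": 0},{"claw": 20,"tx": 0,"ty": 0,"tz": -1,"spin": 0},{"claw": 20,"tx": 0,"ty": 0,"tz": -1,"spin": 0}])

```text
clock: 6.77
position: [0.544, 0.0084, 0.2691]
orientation: [0.0, 0.767, 0.641, 0.0]
ft_force: [2.2, 6.2, -2.7]
gripper_width: 0.308
grip_force: 25.0
```

Request:
move_arm(commands=[{"claw": 20,"tx": 0,"ty": 0,"tz": -1,"spin": 0},{"claw": 20,"tx": 0,"ty": 0,"tz": -1,"spin": 0},{"claw": 20,"tx": 0,"ty": 0,"tz": -0.5,"spin": 0},{"claw": 20,"tx": 0,"ty": 0,"tz": 0,"spin": 0}])

```text
clock: 7.1
position: [0.544, 0.0085, 0.2663]
orientation: [0.0, 0.767, 0.641, 0.001]
ft_force: [2.2, 5.9, -0.5]
gripper_width: 0.306
grip_force: 25.0
```

Request:
move_arm(commands=[{"claw": 20,"tx": 0.3,"ty": 1.0,"tz": -1,"spin": 0},{"claw": 20,"tx": 0,"ty": 0,"tz": -1,"spin": 0},{"claw": 20,"tx": 0,"ty": 0,"tz": -1,"spin": 0},{"claw": 20,"tx": 0,"ty": 0,"tz": -0.5,"spin": 0}])

```text
clock: 7.43
position: [0.5439, 0.0092, 0.2625]
orientation: [-0.0, 0.767, 0.641, -0.0]
ft_force: [0.6, -0.4, -1.5]
gripper_width: 0.303
grip_force: 25.0
```

Request:
move_arm(commands=[{"claw": 20,"tx": 0,"ty": 0,"tz": -0.5,"spin": 0},{"claw": 20,"tx": 0,"ty": 0,"tz": -0.5,"spin": 0},{"claw": 20,"tx": 0,"ty": 0,"tz": 0,"spin": 0}])

```text
clock: 7.68
position: [0.544, 0.0092, 0.2616]
orientation: [-0.0, 0.767, 0.641, -0.0]
ft_force: [-0.5, 0.0, -2.0]
gripper_width: 0.308
grip_force: 25.0
```

Request:
move_arm(commands=[{"claw": 20,"tx": 0,"ty": 0,"tz": -0.5,"spin": 0},{"claw": 20,"tx": 0,"ty": 0,"tz": -0.5,"spin": 0},{"claw": 20,"tx": 0,"ty": 0,"tz": 0,"spin": 0}])

```text
clock: 7.93
position: [0.5441, 0.0092, 0.2608]
orientation: [0.0, 0.767, 0.641, 0.0]
ft_force: [-1.5, -0.9, 0.8]
gripper_width: 0.308
grip_force: 25.0
```

Request:
move_arm(commands=[{"claw": 20,"tx": 0,"ty": 0,"tz": -0.5,"spin": 0},{"claw": 20,"tx": 0,"ty": 0,"tz": -0.5,"spin": 0},{"claw": 20,"tx": 0,"ty": 0,"tz": 0,"spin": 0}])

```text
clock: 8.18
position: [0.5442, 0.0093, 0.2599]
orientation: [0.0, 0.767, 0.641, 0.0]
ft_force: [-2.0, -1.1, 3.8]
gripper_width: 0.311
grip_force: 25.0
```

Request:
move_arm(commands=[{"claw": 20,"tx": 0,"ty": 0,"tz": -0.5,"spin": 0},{"claw": 20,"tx": 0,"ty": 0,"tz": -0.5,"spin": 0},{"claw": 20,"tx": 0,"ty": 0,"tz": 0,"spin": 0}])

```text
clock: 8.43
position: [0.5442, 0.0094, 0.2593]
orientation: [-0.0, 0.767, 0.641, 0.0]
ft_force: [-5.1, 1.4, 14.3]
gripper_width: 0.307
grip_force: 25.0
```

Request:
move_arm(commands=[{"claw": 20,"tx": -0.2,"ty": 0,"tz": -0.5,"spin": 0},{"claw": 50,"tx": 0,"ty": 0,"tz": 0,"spin": 0},{"claw": 50,"tx": 0,"ty": 0,"tz": 0,"spin": 0},{"claw": 50,"tx": 0,"ty": 0,"tz": 2,"spin": 0},{"claw": 50,"tx": 0,"ty": 0,"tz": 5,"spin": 0}])

```text
clock: 8.85
position: [0.5436, 0.0093, 0.2649]
orientation: [-0.0, 0.767, 0.641, -0.0]
ft_force: [0.6, 0.1, 0.5]
gripper_width: 0.539
grip_force: 0.0
```

Request:
move_arm(commands=[{"claw": 50,"tx": 0,"ty": 0,"tz": 20,"spin": 0},{"claw": 60,"tx": 0,"ty": 0,"tz": 30,"spin": 0.05},{"claw": 60,"tx": 0,"ty": 15,"tz": 20,"spin": 0.08},{"claw": 60,"tx": 4,"ty": 20,"tz": 0,"spin": 0.1},{"claw": 60,"tx": 4,"ty": 20,"tz": 0,"spin": 0.1}])

```text
clock: 9.27
position: [0.5522, 0.0647, 0.3372]
orientation: [0.001, 0.65, 0.76, 0.001]
ft_force: [-0.8, -0.0, -0.8]
gripper_width: 0.66
grip_force: 0.0
```

Request:
move_arm(commands=[{"claw": 60,"tx": 4,"ty": 20,"tz": 0,"spin": 0.1},{"claw": 60,"tx": 4,"ty": 20,"tz": 0,"spin": 0.1},{"claw": 60,"tx": 4,"ty": 20,"tz": 0,"spin": 0.1},{"claw": 60,"tx": 4,"ty": 20,"tz": 0,"spin": 0.1},{"claw": 60,"tx": 4,"ty": 20,"tz": 0,"spin": 0.1}])

```text
clock: 9.68
position: [0.5719, 0.1653, 0.3356]
orientation: [0.0, 0.441, 0.897, 0.0]
ft_force: [-0.3, -1.3, -0.4]
gripper_width: 0.659
grip_force: 0.0
```

```bash
python3 - <<'E'
from h import *
s=status.observe(); print(s["position"],s["orientation"],s["ft_force"],s["clock"])
c=cap("top"); f=c["frame"]; W=cloud(c); m=mask(f,"blue")|mask(f,"green")
m&=(abs(W[...,0]-.544)<.12)&(abs(W[...,1]-.01)<.12)
print("z",np.nanpercentile(W[m][:,2],[10,50,90]))
v,u=np.nonzero(m); P=plane(c,np.c_[u,v],.095)[:,:2]*1000
r=cv2.minAreaRect(P.astype(np.float32)); print(len(u),r)
a=f[190:280,200:340]; b=cap("side")["frame"][160:290,215:365]
save("fit.png",np.hstack([cv2.resize(a,(430,276)),cv2.resize(b,(318,276))]))
E
```

```text
[0.57191452 0.16528143 0.33558322] [4.34754831e-05 4.41175316e-01 8.97420937e-01 2.06683106e-05] [-0.28390559 -1.33094362 -0.40386161] 9.6833
z [0.09019313 0.09396663 0.09751513]
430 ((542.246337890625, 5.6034393310546875), (145.96878051757812, 26.5097599029541), 79.4126205444336)
```

View pics/fit.png

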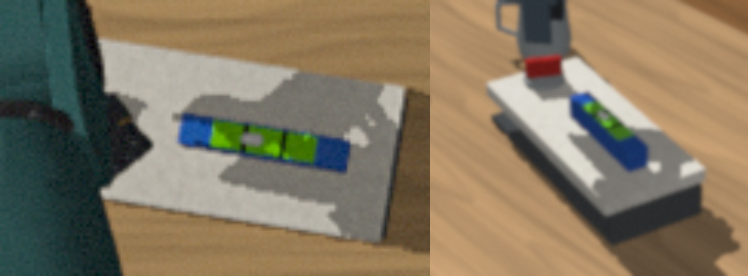

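Left view: the level sits in the socket along the deck with the bubble towards the foot. Right view: it lies flat on the deck. Next I refine the grip with the side camera.

```bash
python3 - <<'E'
from h import *
c=cap("side"); W=cloud(c); m=mask(c["frame"],"red")&(np.hypot(W[...,0]-.573,W[...,1]-.174)<.05)
print(m.sum(),np.nanpercentile(W[m][:,2],[5,50,95]))
v,u=np.nonzero(m); n=cv2.connectedComponents(m.astype(np.uint8))[0]
P=plane(c,np.c_[u,v],.1)[:,:2]*1000
print(n,cv2.minAreaRect(P.astype(np.float32)),u.min(),u.max(),v.min(),v.max())
print(cv2.convexHull(np.c_[u,v].astype(np.int32)).reshape(-1,2).tolist())
t=(W[...,2]>.094)&m; Q=W[t][:,:2]; print(t.sum(),Q.mean(0),Q.min(0),Q.max(0))
# synthetic: compare projected bar hull for candidate poses
from scipy.optimize import minimize
rv=cv2.Rodrigues(c["R"])[0]
def hull(p,z0):
    x,y,a=p; B=np.array([[i*.025,j*.007,k] for i in(-1,1) for j in(-1,1) for k in(.008,.034)])
    R=np.array([[np.cos(a),-np.sin(a),0],[np.sin(a),np.cos(a),0],[0,0,1]])
    X=B@R.T+[x,y,z0]; return cv2.convexHull(cv2.projectPoints(X,rv,c["t"],c["K"],c["D"])[0].reshape(-1,2).astype(np.float32))
S=16
def cost(p,z0=.066):
    im=np.zeros((480*1,640),np.uint8); big=np.zeros((60*S,80*S),np.uint8)
    h=(hull(p,z0).reshape(-1,2)-[u.mean()-40,v.mean()-30]+.5)*S
    cv2.fillConvexPoly(big,h.astype(np.int32),255); 
    o=cv2.resize(big,(80,60),interpolation=cv2.INTER_AREA)/255.
    i0,j0=u.mean()-40,v.mean()-30
    M=cv2.warpAffine(m.astype(np.float32),np.float32([[1,0,-i0],[0,1,-j0]]),(80,60))
    return ((o-M)**2).sum()
for a0 in(-.8,-.5,-.2):
    for z in(.063,.066,.069):
        r=minimize(cost,[.574,.175,a0],args=(z,),method="Nelder-Mead",options=dict(initial_simplex=[[.574,.175,a0],[.58,.175,a0],[.574,.181,a0],[.574,.175,a0+.2]]))
        print(z,np.round(r.x,4),round(r.fun,2))
E
```

```text
129 [0.07965882 0.09163895 0.10010989]
2 ((560.1536865234375, 157.61322021484375), (46.26786422729492, 48.47170639038086), 62.08039093017578) 260 276 186 195
[[276, 187], [275, 194], [268, 195], [262, 195], [261, 194], [260, 192], [260, 188], [266, 187], [275, 186]]
57 [0.56810897 0.17305432] [0.54710115 0.15997189] [0.59402691 0.19440711]
0.063 [ 0.575   0.1812 -0.6513] 38.76
0.066 [ 0.5729  0.1777 -0.6501] 39.38
0.069 [ 0.5686  0.1721 -0.6221] 41.0
0.063 [ 0.5759  0.1817 -0.6301] 38.48
0.066 [ 0.5729  0.1783 -0.6294] 39.59
0.069 [ 0.5704  0.1749 -0.6176] 41.49
0.063 [ 0.5747  0.1808 -0.2408] 43.18
0.066 [ 0.5725  0.1776 -0.1802] 43.36
0.069 [ 0.5698  0.1736 -0.1111] 44.27
```

Request:
move_arm(commands=[{"claw": 60,"tx": 2,"ty": 4,"tz": 0,"spin": 0.1},{"claw": 60,"tx": 0,"ty": 4,"tz": 0,"spin": 0.1},{"claw": 60,"tx": 0,"ty": 2.7,"tz": -10,"spin": 0.1},{"claw": 50,"tx": 0,"ty": 0,"tz": -12,"spin": 0.07},{"claw": 50,"tx": 0,"ty": 0,"tz": -12,"spin": 0}])

```text
clock: 10.25
position: [0.5737, 0.1742, 0.3011]
orientation: [0.0, 0.271, 0.963, 0.0]
ft_force: [0.1, -0.7, -0.6]
gripper_width: 0.56
grip_force: 0.0
```

Request:
move_arm(commands=[{"claw": 50,"tx": 0,"ty": 0,"tz": -12,"spin": 0},{"claw": 50,"tx": 0,"ty": 0,"tz": -9,"spin": 0},{"claw": 50,"tx": 0,"ty": 0,"tz": -5,"spin": 0},{"claw": 50,"tx": 0,"ty": 0,"tz": -3,"spin": 0},{"claw": 50,"tx": 0,"ty": 0,"tz": 0,"spin": 0}])

```text
clock: 10.67
position: [0.5738, 0.1748, 0.2717]
orientation: [-0.0, 0.272, 0.962, -0.0]
ft_force: [-0.6, -1.0, -0.3]
gripper_width: 0.546
grip_force: 0.0
```

Request:
move_arm(commands=[{"claw": 5,"tx": 0,"ty": 0,"tz": 0,"spin": 0},{"claw": 5,"tx": 0,"ty": 0,"tz": 0,"spin": 0},{"claw": 5,"tx": 0,"ty": 0,"tz": 0,"spin": 0},{"claw": 5,"tx": 0,"ty": 0,"tz": 0,"spin": 0},{"claw": 5,"tx": 0,"ty": 0,"tz": 0,"spin": 0}], newtons=10)

```text
clock: 11.08
position: [0.5739, 0.175, 0.2725]
orientation: [0.0, 0.271, 0.963, 0.0]
ft_force: [-0.2, 0.1, -0.7]
gripper_width: 0.213
grip_force: 0.0
```

Request:
move_arm(commands=[{"claw": 5,"tx": 0,"ty": 0,"tz": 0,"spin": 0},{"claw": 5,"tx": 0,"ty": 0,"tz": 0,"spin": 0},{"claw": 5,"tx": 0,"ty": 0,"tz": 0,"spin": 0},{"claw": 5,"tx": 0,"ty": 0,"tz": 0,"spin": 0}], newtons=40)

```text
clock: 11.42
position: [0.5742, 0.1753, 0.2726]
orientation: [0.001, 0.271, 0.963, 0.0]
ft_force: [2.3, 5.3, 1.3]
gripper_width: 0.15
grip_force: 39.9
```

```bash
python3 - <<'E'
from h import *
s=status.observe(); print({k:np.round(s[k],4) for k in s})
E
```

```text
{'clock': np.float64(11.4167), 'joints': array([ 2.5740e-01,  4.1270e-01,  1.9842e+00,  4.0000e-04,  7.4330e-01,
       -7.6500e-01]), 'dq': array([ 0.0009, -0.0016,  0.0008,  0.0002,  0.0006,  0.0007]), 'effort': array([ -2.6578, -67.2669, -30.1041,  -0.7267,   1.0789,   0.1381]), 'position': array([0.5742, 0.1753, 0.2726]), 'orientation': array([5.000e-04, 2.709e-01, 9.626e-01, 5.000e-04]), 'ft_force': array([2.2682, 5.2902, 1.3112]), 'torque': array([ 1.0549, -0.4297,  0.2021]), 'grip_force': np.float64(39.8856), 'gripper_width': np.float64(0.15)}
```

Request:
move_arm(commands=[{"claw": 5,"tx": 0.3,"ty": 0.8,"tz": -1,"spin": 0},{"claw": 5,"tx": 0,"ty": 0,"tz": -1,"spin": 0},{"claw": 5,"tx": 0,"ty": 0,"tz": -1,"spin": 0},{"claw": 5,"tx": 0,"ty": 0,"tz": -1,"spin": 0}])

```text
clock: 11.75
position: [0.5745, 0.1759, 0.2686]
orientation: [0.0, 0.271, 0.963, 0.0]
ft_force: [1.0, 1.5, 9.1]
gripper_width: 0.153
grip_force: 40.0
```

Request:
move_arm(commands=[{"claw": 5,"tx": 0,"ty": 0,"tz": -1,"spin": 0},{"claw": 5,"tx": 0,"ty": 0,"tz": -0.5,"spin": 0},{"claw": 5,"tx": 0,"ty": 0,"tz": -0.5,"spin": 0},{"claw": 5,"tx": 0,"ty": 0,"tz": 0,"spin": 0}])

```text
clock: 12.08
position: [0.5746, 0.176, 0.267]
orientation: [0.0, 0.271, 0.963, 0.0]
ft_force: [-1.0, 2.4, 13.6]
gripper_width: 0.151
grip_force: 40.1
```

Request:
move_arm(commands=[{"claw": 5,"tx": 0,"ty": 0,"tz": -0.5,"spin": 0},{"claw": 5,"tx": 0,"ty": 0,"tz": -0.5,"spin": 0},{"claw": 5,"tx": 0,"ty": 0,"tz": 0,"spin": 0}])

```text
clock: 12.33
position: [0.5747, 0.1761, 0.2665]
orientation: [0.0, 0.271, 0.963, 0.0]
ft_force: [-4.6, 1.7, 23.4]
gripper_width: 0.15
grip_force: 40.1
```

Request:
move_arm(commands=[{"claw": 5,"tx": 0,"ty": 0,"tz": 0.3,"spin": -0.1},{"claw": 5,"tx": 0,"ty": 0,"tz": 0.3,"spin": -0.1},{"claw": 5,"tx": 0,"ty": 0,"tz": 0.3,"spin": -0.1},{"claw": 5,"tx": 0,"ty": 0,"tz": 0.3,"spin": -0.1},{"claw": 5,"tx": 0,"ty": 0,"tz": 0.3,"spin": -0.1}])

```text
clock: 12.75
position: [0.5745, 0.1758, 0.2681]
orientation: [0.0, 0.503, 0.865, -0.0]
ft_force: [-6.4, -1.9, 24.4]
gripper_width: 0.154
grip_force: 40.0
```

Request:
move_arm(commands=[{"claw": 5,"tx": 0,"ty": 0,"tz": 0,"spin": 0},{"claw": 5,"tx": 0,"ty": 0,"tz": 0,"spin": 0},{"claw": 5,"tx": 0,"ty": 0,"tz": 0,"spin": 0},{"claw": 5,"tx": 0,"ty": 0,"tz": 0,"spin": 0},{"claw": 5,"tx": 0,"ty": 0,"tz": 0,"spin": 0}])

```text
clock: 13.17
position: [0.5745, 0.1758, 0.2681]
orientation: [0.0, 0.501, 0.866, 0.0]
ft_force: [-6.8, -1.4, 24.5]
gripper_width: 0.149
grip_force: 40.0
```

Request:
move_arm(commands=[{"claw": 5,"tx": 0,"ty": 0,"tz": 0,"spin": 0},{"claw": 5,"tx": 0,"ty": 0,"tz": 0,"spin": 0},{"claw": 5,"tx": 0,"ty": 0,"tz": 0,"spin": 0},{"claw": 5,"tx": 0,"ty": 0,"tz": 0,"spin": 0},{"claw": 5,"tx": 0,"ty": 0,"tz": 0,"spin": 0}])

```text
clock: 13.58
position: [0.5745, 0.1758, 0.2681]
orientation: [0.0, 0.501, 0.866, 0.0]
ft_force: [-5.6, -2.8, 25.5]
gripper_width: 0.15
grip_force: 40.0
```

Request:
move_arm(commands=[{"claw": 5,"tx": 0,"ty": 0,"tz": 0,"spin": 0},{"claw": 5,"tx": 0,"ty": 0,"tz": 0,"spin": 0},{"claw": 5,"tx": 0,"ty": 0,"tz": 0,"spin": 0},{"claw": 5,"tx": 0,"ty": 0,"tz": 0,"spin": 0},{"claw": 5,"tx": 0,"ty": 0,"tz": 0,"spin": 0}])

```text
clock: 14.0
position: [0.5745, 0.1758, 0.2681]
orientation: [0.0, 0.501, 0.866, 0.0]
ft_force: [-6.7, -2.7, 24.5]
gripper_width: 0.153
grip_force: 40.0
```

```bash
python3 - <<'E'
from h import *
print(np.round(status.observe()["torque"],2))
t=cap("top"); s=cap("side")
save("b1.png",np.hstack([cv2.resize(t["frame"][205:270,245:330],(425,325)),cv2.resize(s["frame"][190:255,270:345],(375,325))]))
E
```

```text
[-0.87  1.16 -0.12]
```

View pics/b1.png

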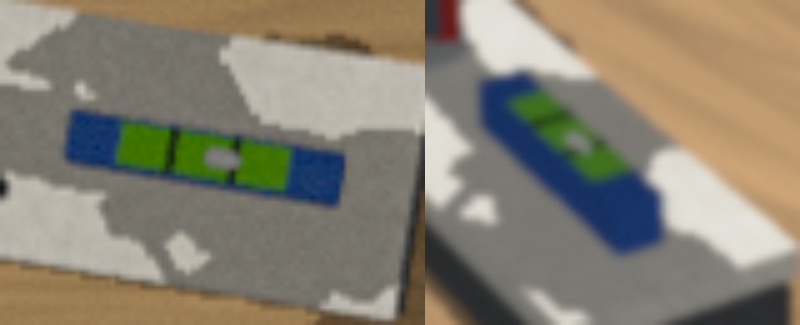

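The bubble at (222,158) sits about 9 mm to the hinge side of the lines' midpoint (204). That needs about 0.57 rad more clockwise.

Request:
move_arm(commands=[{"claw": 5,"tx": 0,"ty": 0,"tz": 0.35,"spin": -0.11},{"claw": 5,"tx": 0,"ty": 0,"tz": 0.35,"spin": -0.11},{"claw": 5,"tx": 0,"ty": 0,"tz": 0.35,"spin": -0.11},{"claw": 5,"tx": 0,"ty": 0,"tz": 0.35,"spin": -0.11},{"claw": 5,"tx": 0,"ty": 0,"tz": 0.35,"spin": -0.11}])

```text
clock: 14.52
position: [0.5744, 0.1756, 0.2698]
orientation: [0.0, 0.719, 0.695, -0.0]
ft_force: [-8.2, -5.8, 26.8]
gripper_width: 0.156
grip_force: 40.0
```

Request:
move_arm(commands=[{"claw": 5,"tx": 0,"ty": 0,"tz": 0,"spin": 0},{"claw": 5,"tx": 0,"ty": 0,"tz": 0,"spin": 0},{"claw": 5,"tx": 0,"ty": 0,"tz": 0,"spin": 0},{"claw": 5,"tx": 0,"ty": 0,"tz": 0,"spin": 0},{"claw": 5,"tx": 0,"ty": 0,"tz": 0,"spin": 0}])

```text
clock: 14.93
position: [0.5743, 0.1756, 0.2698]
orientation: [0.0, 0.717, 0.697, -0.0]
ft_force: [-8.3, -5.2, 26.4]
gripper_width: 0.148
grip_force: 40.0
```

Request:
move_arm(commands=[{"claw": 5,"tx": 0,"ty": 0,"tz": 0,"spin": 0},{"claw": 5,"tx": 0,"ty": 0,"tz": 0,"spin": 0},{"claw": 5,"tx": 0,"ty": 0,"tz": 0,"spin": 0},{"claw": 5,"tx": 0,"ty": 0,"tz": 0,"spin": 0},{"claw": 5,"tx": 0,"ty": 0,"tz": 0,"spin": 0}])

```text
clock: 15.35
position: [0.5743, 0.1756, 0.2698]
orientation: [0.0, 0.717, 0.697, -0.0]
ft_force: [-7.4, -5.6, 27.3]
gripper_width: 0.148
grip_force: 40.0
```

Request:
move_arm(commands=[{"claw": 5,"tx": 0,"ty": 0,"tz": 0,"spin": 0},{"claw": 5,"tx": 0,"ty": 0,"tz": 0,"spin": 0},{"claw": 5,"tx": 0,"ty": 0,"tz": 0,"spin": 0},{"claw": 5,"tx": 0,"ty": 0,"tz": 0,"spin": 0},{"claw": 5,"tx": 0,"ty": 0,"tz": 0,"spin": 0}])

```text
clock: 15.77
position: [0.5743, 0.1756, 0.2698]
orientation: [0.0, 0.717, 0.697, -0.0]
ft_force: [-7.8, -5.3, 25.2]
gripper_width: 0.15
grip_force: 40.0
```

```bash
python3 - <<'E'
from h import *
print(np.round(status.observe()["torque"],2))
t=cap("top"); f=t["frame"]; s=cap("side")
# red channel profile along the level axis
d=np.array([.178,.984]); p0=np.array([.5440,.0092]); L=np.arange(-60,61,2)/1000
prof=[]
for off in(-.004,0,.004):
    X=np.c_[p0+L[:,None]*d+off*np.array([d[1],-d[0]]),np.full(len(L),.095)]
    uv=cv2.projectPoints(X,cv2.Rodrigues(t["R"])[0],t["t"],t["K"],t["D"])[0].reshape(-1,1,2).astype(np.float32)
    prof.append(cv2.remap(f,uv,None,cv2.INTER_LINEAR)[:,0].astype(int))
P=np.mean(prof,0)
print([(int(l*1000),*map(int,q)) for l,q in zip(L,P)])
save("b2.png",np.hstack([cv2.resize(f[205:270,245:330],(425,325)),cv2.resize(s["frame"][190:255,270:345],(375,325))]))
E
```

```text
[-1.13  1.44 -0.05]
[(-60, 23, 54, 104), (-58, 24, 54, 104), (-56, 22, 54, 105), (-54, 20, 53, 106), (-52, 22, 56, 106), (-50, 36, 71, 98), (-48, 50, 96, 53), (-46, 61, 113, 11), (-44, 64, 116, 0), (-42, 64, 115, 0), (-40, 63, 114, 1), (-38, 63, 114, 1), (-36, 62, 114, 0), (-34, 63, 115, 0), (-32, 62, 114, 0), (-30, 62, 116, 0), (-28, 65, 116, 0), (-26, 64, 116, 1), (-24, 61, 113, 6), (-22, 47, 84, 9), (-20, 28, 51, 12), (-18, 34, 61, 10), (-16, 58, 102, 17), (-14, 76, 114, 41), (-12, 96, 115, 78), (-10, 109, 118, 101), (-8, 113, 119, 107), (-6, 113, 119, 105), (-4, 113, 118, 105), (-2, 111, 117, 105), (0, 113, 118, 105), (2, 108, 117, 98), (4, 96, 113, 79), (6, 73, 113, 34), (8, 64, 113, 9), (10, 58, 108, 0), (12, 46, 84, 5), (14, 27, 50, 10), (16, 34, 67, 5), (18, 55, 101, 2), (20, 64, 115, 0), (22, 63, 115, 0), (24, 61, 114, 0), (26, 60, 113, 0), (28, 62, 113, 0), (30, 65, 114, 0), (32, 63, 114, 0), (34, 62, 113, 0), (36, 63, 115, 0), (38, 62, 115, 0), (40, 61, 113, 11), (42, 55, 104, 42), (44, 35, 77, 84), (46, 20, 56, 103), (48, 21, 52, 105), (50, 22, 53, 104), (52, 20, 53, 104), (54, 24, 55, 104), (56, 25, 55, 104), (58, 18, 53, 103), (60, 15, 50, 102)]
```

View pics/b2.png

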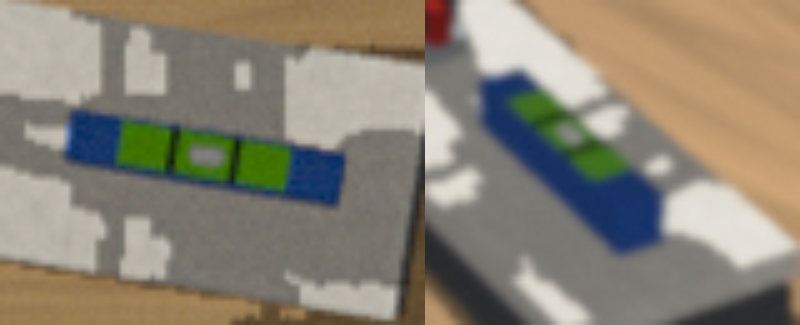

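The bubble at (207,155) is nearly centred, about 1.6 mm to the hinge side. One small trim of 0.1 rad.

Request:
move_arm(commands=[{"claw": 5,"tx": -0.4,"ty": -0.3,"tz": 0.3,"spin": -0.1},{"claw": 5,"tx": 0,"ty": 0,"tz": 0,"spin": 0},{"claw": 5,"tx": 0,"ty": 0,"tz": 0,"spin": 0},{"claw": 5,"tx": 0,"ty": 0,"tz": 0,"spin": 0},{"claw": 5,"tx": 0,"ty": 0,"tz": 0,"spin": 0}])

```text
clock: 16.28
position: [0.5741, 0.1754, 0.2702]
orientation: [0.0, 0.751, 0.66, 0.0]
ft_force: [-7.1, -2.1, 24.6]
gripper_width: 0.151
grip_force: 40.0
```

Request:
move_arm(commands=[{"claw": 5,"tx": 0,"ty": 0,"tz": 0,"spin": 0},{"claw": 5,"tx": 0,"ty": 0,"tz": 0,"spin": 0},{"claw": 5,"tx": 0,"ty": 0,"tz": 0,"spin": 0},{"claw": 5,"tx": 0,"ty": 0,"tz": 0,"spin": 0},{"claw": 5,"tx": 0,"ty": 0,"tz": 0,"spin": 0}])

```text
clock: 16.7
position: [0.5741, 0.1754, 0.2701]
orientation: [0.0, 0.751, 0.66, 0.0]
ft_force: [-6.5, -2.9, 24.6]
gripper_width: 0.151
grip_force: 40.0
```

Request:
move_arm(commands=[{"claw": 5,"tx": 0,"ty": 0,"tz": 0,"spin": 0},{"claw": 5,"tx": 0,"ty": 0,"tz": 0,"spin": 0},{"claw": 5,"tx": 0,"ty": 0,"tz": 0,"spin": 0},{"claw": 5,"tx": 0,"ty": 0,"tz": 0,"spin": 0},{"claw": 5,"tx": 0,"ty": 0,"tz": 0,"spin": 0}])

```text
clock: 17.12
position: [0.5741, 0.1754, 0.2702]
orientation: [0.0, 0.751, 0.66, 0.0]
ft_force: [-6.9, -2.9, 24.9]
gripper_width: 0.151
grip_force: 40.0
```

Request:
move_arm(commands=[{"claw": 5,"tx": 0,"ty": 0,"tz": 0,"spin": 0},{"claw": 5,"tx": 0,"ty": 0,"tz": 0,"spin": 0},{"claw": 5,"tx": 0,"ty": 0,"tz": 0,"spin": 0},{"claw": 5,"tx": 0,"ty": 0,"tz": 0,"spin": 0},{"claw": 5,"tx": 0,"ty": 0,"tz": 0,"spin": 0}])

```text
clock: 17.53
position: [0.5741, 0.1754, 0.2702]
orientation: [0.0, 0.751, 0.66, 0.0]
ft_force: [-6.2, -2.7, 25.6]
gripper_width: 0.151
grip_force: 40.0
```

```bash
python3 - <<'E'
from h import *
t=cap("top"); f=t["frame"]
d=np.array([.178,.984]); p0=np.array([.5440,.0092]); L=np.arange(-24,24,1)/1000
P=[]
for off in(-.004,0,.004):
    X=np.c_[p0+L[:,None]*d+off*np.array([d[1],-d[0]]),np.full(len(L),.095)]
    uv=cv2.projectPoints(X,cv2.Rodrigues(t["R"])[0],t["t"],t["K"],t["D"])[0].reshape(-1,1,2).astype(np.float32)
    P.append(cv2.remap(f,uv,None,cv2.INTER_LINEAR)[:,0].astype(float))
P=np.mean(P,0); x=L*1000; w=np.clip(P[:,2]-30,0,None); k=np.clip(90-P[:,1],0,None)
c=lambda w,m:(w*x*m).sum()/(w*m).sum()
print("bubble",c(w,1),"lines",c(k,x<-3),c(k,x>-3))
s=status.observe(); print(s["ft_force"],s["grip_force"],s["clock"])
E
```

```text
bubble -1.9809014514896868 lines -19.506756756756758 14.43884892086331
[-6.97689765 -3.12232751 25.65379505] 40.0091028213501 17.5833
```

```bash
python3 -c "
from cell import ticket; print(ticket.close_job())"
```

```text
the job is handed in; nothing more can be done
None
```

I handed the job in at 17.6 s: the level is in its socket, and the foot is gripped and pressed down with about 25 N against its stop. The bubble sits about 0.5 mm from the midpoint of the black lines. The arm touched only the level and the foot.

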